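Refit the return spring and palm knob of an eyelet press

ROBOT

A 6-joint arm with a two-finger parallel gripper is mounted at the origin on the work surface. World frame = base frame: x ahead of the robot, y to its left, z up, the work surface at z = 0. Lengths are in m, angles in rad, forces in N, time in s.
With the tool pointing down it reaches from about 0.35 to 0.775 m from the base axis. Payload 7.3 kg.
Tool frame: the origin (TCP) lies at the very end of the fingers, on their centre line; the grasp point (between the pads) lies grip_point_offset behind it (grip_point_offset is the distance from the TCP to the grasp point, in m); z points along the fingers, y is the direction in which the jaws open and shut (so a half turn about z gives the same grasp; the last joint's range is limited). The gripper opens to 92 mm and grips with 3 to 60 N. Pads are 19 mm wide; open, the fingers measure 130 mm over their backs; the gripper's body (75 mm by 190 mm) begins 47 mm behind the grasp point.
Start: joints at [-1.493, 0.342, 1.524, -0, 1.275, -0.146], TCP at [0.117, -0.512, 0.227] pointing down, gripper open.
Joint ranges: [-2.53, 2.53], [-0.77, 2.02], [0.04, 2.7], [-1, 4.14], [0.28, 2.66], [-3.11, 3.11]. Speed limits (rad/s): [2.57, 2.57, 3.14, 3.14, 3.14, 3.14].

INTERFACE

Orientations are given as [roll, pitch, yaw] about the fixed x, y, z axes, in that order (R = Rz(yaw) Ry(pitch) Rx(roll)).
In Python, from cell import * gives the robot as it stands.
- The arm moves only by the shell command python3 -m inch 'ROWS' [OPENING] [FORCE]. ROWS is JSON, a list that holds one entry, the list of rows, each a list of 4 numbers: the shift along the tool's x, y, z in mm, then the turn about the tool's z in rad. In form: [[[x, y, z, roll], ...]]. A call has 1 to 10 rows; each row shifts and turns the commanded pose from where the row before left it, along the tool's axes as they then stand; what a row does not reach is not made up. A row lasts 1/8 s, in which the tool goes at most 62.5 mm and 10.7 degrees, less where a joint would pass 70% of its speed; a pose out of reach is approached as far as the arm can. A call with a gripper value outside its range is refused whole. OPENING is the closure, from -1 (fully open) to 1 (shut), set as the call begins (- or left out, the last holds). The fingers move at their own pace and stop on an object; FORCE is the grip in N (left out, the last holds). Time passes only in rows, so rows that do not move let the fingers close. It gives the time, the measured TCP pose, the force and the opening at its end, in the units of the state.
- observe(): the state, without advancing time (a new reading comes with each control period).
- read_camera(name): name is "scene" or "top" or "wrist"; returns a dict with "img" (384x512x3 uint8, blue, green, red), "fx", "fy", "cx", "cy" (pixels), "k1" (the pictures are not rectified: a ray, as slopes to the right and down, at radius r is drawn at 1 + k1 r^2 times it, then the intrinsics apply), "eye" and "rotation" of the camera in the world; the wrist camera has in their place "T_tool_cam" (4x4, takes a point from camera to tool coordinates, whose origin is the TCP and whose axes are the flange's). Camera axes: x right, y down, z forward; pixel columns grow to the right and rows downward; lengths in m; the calibration is good to about 2 mm. A picture is of the moment at which its call begins: read the wrist's pose just before it. There is no depth.
- hand_in(): hands the job in, once; it reports no verdict.
Trained networks look in the newest picture that a camera, given by its name, has taken for a name from the list of things; names that differ only in an ending like _2 or _b are one class to them, and where a whole thing is asked for, a point or a joint stands for the part that bears it (a point fixed in the world has none). Each returns a list of dicts, best first, with "conf" (0 to 1); they miss things now and then, are a little off and sometimes report something else, mostly with a low value. They report only what shows in the picture. A call takes as long as a camera call. They do not tell look-alikes from the thing itself.
- boxes_of(camera, label): "at" ([row, column] in pixels, amid what is visible of it).
- place_of(camera, label): "at" ([row, column] in pixels: a listed point, or the origin of a listed thing).
The state is a dict: "time": time; "qpos": joint angles; "qvel": joint speeds; "joint_efforts": joint torques, N m; "tool_pos": TCP position; "tool_rot": TCP orientation; "contact_force": force on the tool from outside, world axes, zero at the start; "torque": the same for the moment, N m; "opening": finger opening in m.
Only numpy, scipy, OpenCV 4.12 (cv2) and the standard library are available. Lean on these libraries where they do the work, as an engineer would, in place of code of your own. Each camera call takes 0.05 s, during which the arm holds its last target. There are 200 camera calls.

TASK

Put the eyelet press back together: thread the long return spring over the end of the upright ram rod, twisting it a little whenever its coils catch and never forcing it, until it stands fully home on the bush; then set the black palm knob over the rod end so that it rests squarely on the spring, and let go. Leave the other things on the table where they are.

Things in the scene. Friction and masses are not known exactly. Their poses are not given: they have to be found in the camera images.
- press: small grey eyelet press with a C-shaped cast frame, fixed to the table; base 180 x 92 mm, 106 mm high to the top of its steel bush, all of it lower than that save the bare ram rod. Origin on the table on the ram's axis, z up; its own -x is its front (throat side), the column stands at +x (the base reaches from -68 to +112 mm in x).
- seat (a point): centre of the top face of the bush (38 mm across), 106 mm above the table on the ram's axis: the spring's lower end comes to stand on this face
- rod_top (a point): centre of the ram rod's upper end, 82 mm above the seat. Upright oiled steel rod, 22 mm across, D-shaped: a flat runs down its whole length 5 mm from the axis; 1 mm chamfer at the end. It does not turn. The flat faces away from the press's front (-x), somewhere from 28 to 87 degrees anticlockwise of it as seen from above, an angle that is not measured (seen from above, or felt).
- spring_mid (a point): centre (half-way up) of the return spring, loose, standing upright on the table: oiled steel, 60 mm tall, 31 mm outside diameter, bore 24.4 mm, wire 3 mm, six turns, 38 g; about 1 mm clear of the rod all round. Its lowest two turns (20 mm) give when pushed, 1.5 N per mm, 6 mm at most; the 40 mm above are firm. z up.
- spring_chord (a point): middle of the straight part of the spring's lowest coil, 1.5 mm above its foot on its -x side. Each end coil is drawn straight on that side, at the foot parallel to y, as a chord 5.7 mm (inner edge) from the axis; the upper chord is turned 5 degrees anticlockwise from above. A chord passes the D-shaped rod only over its flat, within 10 to 15 degrees; else it catches on the rod's end.
- knob_mid (a point): centre (half-way up) of the black palm knob, loose, standing on the table with its open end down: round, 44 mm across, 40 mm tall with a domed top, 80 g. A blind round bore, 24 mm across and 27 mm deep, opens in its underside. Home, its underside rests on the spring's upper end, 60 mm above the seat, and the rod end reaches 22 mm up the bore. z up.
- glue_mid (a point): a white glue bottle with a blue tip, 31 mm across, 122 mm tall, standing; point 50 mm above its foot; to be left alone
- water_mid (a point): a clear water bottle, 62 mm across, 205 mm tall, standing; point 100 mm above its foot; to be left alone
- beads: a low white tray of beads, 110 x 150 x 20 mm; origin at the centre of its underside; to be left alone
- dish: a small metal bowl, 96 mm across, 18 mm high; origin at the centre of its underside; to be left alone
- die_box: a wooden block with two steel dies standing in it, 52 x 40 x 36 mm; origin at the centre of its underside; to be left alone
- old_spring: the worn-out old spring, dark and shorter (41 mm long, 28 mm thick), lying on its side; origin under its middle; to be left alone
Things that resemble listed ones, but are neither listed nor needed, are in the scene too. Of the things shaped like the part that bears knob_mid, the black one is meant.

How it is judged:
By the outcome, as a careful person would: the job done as asked, in the order asked, and still so for the second after the job is handed in, with the robot touching nothing.
It also fails if it takes over 72 s, if anything falls off the work surface, if the arm or the gripper's body presses on something with over 40 N, if the wrist force passes 120 N, or if a joint passes its speed limit or range.

## Working session

There is one attempt and no reset: what is moved stays moved. The work goes in short steps, Python scripts to look and compute and a shell command to move; the robot and the scene stay as the last step left them, time stands still between calls to the robot, and variables do not carry over. Pictures are saved under pics/ and viewed, about 8 in all and at most 12, crops included, and the job is handed in when it is done.

```bash
ls; mkdir -p pics
cat > h.py <<'E'
from cell import *
import numpy as np, cv2
from scipy.spatial.transform import Rotation as R
def cam(name):
    s=observe(); c=read_camera(name)
    if 'eye' in c: e=np.array(c['eye']); M=np.array(c['rotation'])
    else:
        T=np.array(c['T_tool_cam']); Q=R.from_euler('xyz',s['tool_rot']).as_matrix()
        M=Q@T[:3,:3]; e=np.array(s['tool_pos'])+Q@T[:3,3]
    return c,e,M
def ray(c,M,at):
    v,u=at; d=np.array([(u-c['cx'])/c['fx'],(v-c['cy'])/c['fy']]); s=d.copy()
    for _ in range(20): s=d/(1+c['k1']*(s@s))
    r=M@np.array([s[0],s[1],1.]); return r
def onz(c,e,M,at,z):
    r=ray(c,M,at); return e+r*(z-e[2])/r[2]
def proj(c,e,M,p):
    q=M.T@(np.array(p)-e); s=q[:2]/q[2]; s=s*(1+c['k1']*(s@s)); return np.array([s[1]*c['fy']+c['cy'],s[0]*c['fx']+c['cx']])
E
python3 - <<'E'
from h import *
s=observe(); print(s)
Z=dict(press=0,seat=.106,rod_top=.188,spring_mid=.03,spring_chord=.0015,knob_mid=.02,glue_mid=.05,water_mid=.1,beads=0,dish=0,die_box=0,old_spring=0)
ims=[]
for n in("top","scene"):
    c,e,M=cam(n); ims.append(c['img']); print(n,c['img'].shape,e.round(3),c['fx'])
    for k,z in Z.items():
        for d in place_of(n,k)[:4]:
            print(k,round(d['conf'],2),np.round(d['at']),onz(c,e,M,d['at'],z).round(3)[:2])
for n,i in zip(("top","scene"),ims): cv2.imwrite(f'pics/{n}0.png',i)
E
```

```text
pics
{'time': 0.0, 'qpos': array([-1.49297465e+00,  3.42720540e-01,  1.52501359e+00, -4.51864514e-05,
        1.27543686e+00, -1.45957008e-01]), 'qvel': array([ 1.20164491e-03, -3.30989125e-05,  5.27864013e-04, -6.68917511e-04,
        1.35673255e-03, -5.81583198e-04]), 'joint_efforts': array([ 1.43418401e-03, -4.31243527e+01, -2.44214058e+01,  7.17248465e-02,
        5.59552631e-02, -1.12415837e-04]), 'tool_pos': array([ 0.11650288, -0.51147949,  0.22604731]), 'tool_rot': array([-3.14002481e+00, -1.86803732e-04,  2.23791730e-01]), 'contact_force': array([ 0.10481797,  0.09338129, -0.28923749]), 'torque': array([-0.04490372,  0.06407703, -0.01745581]), 'opening': 0.09171357975333412}
top (384, 512, 3) [0.5   0.045 1.158] 420.01659519577584Traceback (most recent call last):
  File "<stdin>", line 9, in <module>
  File "h.py", line 16, in onz
    r=ray(c,M,at); return e+r*(z-e[2])/r[2]
                                       ~^^^
IndexError: invalid index to scalar variable.
```

```bash
sed -i "s/M=np.array(c\['rotation'\])/M=R.from_euler('xyz',c['rotation']).as_matrix()/" h.py
cat > loc.py <<'E'
from h import *
Z=dict(press=0,seat=.106,rod_top=.188,spring_mid=.03,spring_chord=.0015,knob_mid=.02,glue_mid=.05,water_mid=.1,beads=0,dish=0,die_box=0,old_spring=0)
ims=[]
for n in("top","scene"):
    c,e,M=cam(n); ims.append(c['img']); print(n,c['rotation'],e.round(3),c['fx'])
    cv2.imwrite(f'pics/{n}0.png',c['img'])
    for k,z in Z.items():
        for d in place_of(n,k)[:4]:
            print(k,round(d['conf'],2),np.round(d['at']),onz(c,e,M,d['at'],z).round(3)[:2])
E
python3 loc.py
```

```text
top [-3.03160518  0.00577136 -1.55406067] [0.5   0.045 1.158] 420.01659519577584
press 0.84 [222. 275.] [ 0.547 -0.016]
seat 0.91 [222. 280.] [ 0.542 -0.024]
seat 0.7 [238. 177.] [0.498 0.234]
rod_top 0.62 [220. 289.] [ 0.543 -0.037]
spring_mid 0.44 [250. 393.] [ 0.474 -0.335]
spring_chord 0.64 [257. 394.] [ 0.455 -0.349]
knob_mid 0.75 [239. 178.] [0.495 0.247]
knob_mid 0.72 [211. 214.] [0.574 0.151]
knob_mid 0.68 [245. 211.] [0.482 0.157]
knob_mid 0.57 [241. 142.] [0.488 0.345]
glue_mid 0.74 [152. 336.] [ 0.736 -0.176]
water_mid 0.68 [138. 227.] [0.758 0.116]
beads 0.72 [173. 387.] [ 0.688 -0.332]
dish 0.69 [166. 168.] [0.7   0.286]
dish 0.36 [151. 338.] [ 0.749 -0.19 ]
die_box 0.73 [184. 139.] [0.647 0.366]
old_spring 0.47 [202. 110.] [0.594 0.448]
scene [-2.13614876 -0.02242587  2.65844608] [1.166 1.089 0.888] 474.7217515182593
press 0.79 [209. 258.] [ 0.527 -0.046]
seat 0.59 [186. 255.] [ 0.548 -0.032]
rod_top 0.78 [164. 257.] [ 0.55 -0.02]
spring_mid 0.53 [160. 232.] [ 0.477 -0.342]
spring_chord 0.66 [210. 256.] [ 0.536 -0.042]
spring_chord 0.42 [164. 233.] [ 0.464 -0.36 ]
knob_mid 0.72 [244. 272.] [0.59  0.157]
knob_mid 0.61 [249. 314.] [0.491 0.232]
knob_mid 0.53 [273. 337.] [0.492 0.347]
knob_mid 0.5 [239. 303.] [0.492 0.176]
glue_mid 0.6 [197. 182.] [ 0.752 -0.152]
water_mid 0.82 [226. 208.] [0.763 0.092]
beads 0.83 [179. 176.] [ 0.702 -0.345]
dish 0.98 [288. 258.] [0.701 0.281]
die_box 0.85 [303. 295.] [0.643 0.374]
die_box 0.69 [163. 233.] [ 0.461 -0.369]
old_spring 0.64 [210. 255.] [ 0.535 -0.048]
old_spring 0.45 [315. 324.] [0.598 0.442]
```

View pics/top0.png

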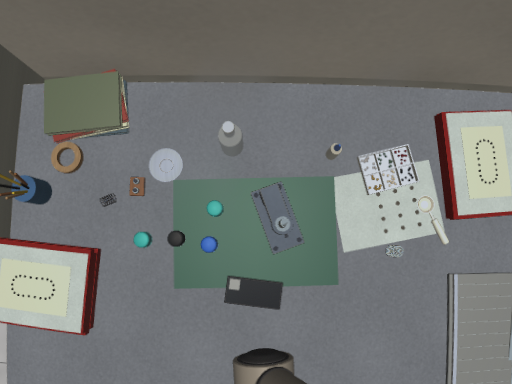

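View pics/scene0.png

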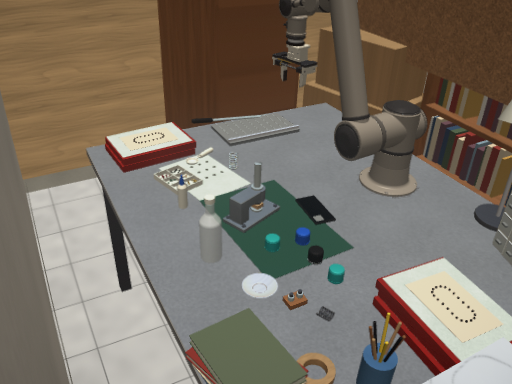

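```bash
cat >> h.py <<'E'
def plan(p,yaw=None):
    s=observe(); Q=R.from_euler('xyz',s['tool_rot']).as_matrix()
    d=Q.T@(np.array(p)-s['tool_pos'])*1000
    y=s['tool_rot'][2]; r=0 if yaw is None else -((yaw-y+np.pi)%(2*np.pi)-np.pi)
    print('t',round(s['time'],2),'pos',np.round(s['tool_pos'],4),'rot',np.round(s['tool_rot'],3),'F',np.round(s['contact_force'],1),'open',round(s['opening'],4),'-> shift mm',d.round(1),'turn',round(r,3), 'q6',round(s['qpos'][5],2))
def tri(rays):
    A=sum(np.eye(3)-np.outer(d,d) for e,d in rays); b=sum((np.eye(3)-np.outer(d,d))@e for e,d in rays)
    return np.linalg.solve(A,b)
def wrist(label=None,z=0,name=None):
    c,e,M=cam('wrist')
    if name: cv2.imwrite(f'pics/{name}.png',c['img'])
    return c,e,M
E
python3 - <<'E'
from h import *
c,e,M=cam('wrist'); print(np.round(c['T_tool_cam'],3),c['fx'],c['cx'],c['cy'],c['k1'],e)
cv2.imwrite('pics/w0.png',c['img'])
a=dict(rod=([220,289],[164,257]),seat=([222,280],[186,255]),knob=([239,178],[249,314]),spring=([250,393],[160,232]))
C=[cam(n) for n in('top','scene')]
for k,v in a.items():
    rs=[]
    for (c,e,M),at in zip(C,v):
        r=ray(c,M,at); rs.append((e,r/np.linalg.norm(r)))
    p=tri(rs); print(k,p.round(3),[proj(*q,p).round(0) for q in C])
plan([.545,-.03,.33])
E
```

```text
[[-0.001 -0.951 -0.309  0.086]
 [ 1.    -0.001  0.     0.   ]
 [-0.    -0.309  0.951 -0.158]
 [ 0.     0.     0.     1.   ]] 299.7416839087077 256.7252172479453 189.3365794915152 -0.05823329253388094 [ 0.20001575 -0.4931131   0.38451217]
rod [ 0.543 -0.037  0.18 ] [array([221., 288.]), array([164., 256.])]
seat [ 0.546 -0.024  0.107] [array([221., 281.]), array([186., 256.])]
knob [0.498 0.244 0.032] [array([238., 179.]), array([249., 315.])]
spring [ 0.477 -0.337  0.031] [array([249., 394.]), array([160., 233.])]
t 1.55 pos [ 0.1165 -0.5119  0.2267] rot [3.142 0.    0.224] F [-0.7 -0.4  0. ] open 0.0918 -> shift mm [ 524.7 -374.8 -103.3] turn 0 q6 -0.15
```

```bash
python3 -m inch '[[[45,-32,-15,0],[45,-32,-15,0],[45,-32,-15,0],[45,-32,-15,0],[45,-32,-15,0],[45,-32,-10,0],[45,-32,0,0],[45,-32,0,0],[45,-32,0,0],[45,-32,0,0]]]' -1 && python3 -m inch '[[[38,-27,0,0],[37,-28,0,0],[0,0,0,0],[0,0,0,0]]]'
python3 - <<'E'
from h import *
plan([.545,-.03,.32])
c,e,M=cam('wrist'); cv2.imwrite('pics/w1.png',c['img'])
for k,z in(('rod_top',.188),('seat',.106),('press',0)):
    for d in place_of('wrist',k)[:2]: print(k,d['conf'],np.round(d['at']),onz(c,e,M,d['at'],z).round(4))
v,u=np.round(proj(c,e,M,[.545,-.03,.188])).astype(int)
print(v,u)
v=np.clip(v,70,314);u=np.clip(u,90,420)
a=cv2.resize(c['img'][v-70:v+70,u-90:u+90],None,fx=4,fy=4,interpolation=3)
cv2.imwrite('pics/w1c.png',a)
E
```

```text
time: 2.8
tool_pos: [0.4853, -0.0985, 0.3119]
tool_rot: [3.141, -0.0, 0.224]
contact_force: [0.5, -0.0, 0.0]
opening: 0.0918
time: 3.3
tool_pos: [0.5448, -0.03, 0.3115]
tool_rot: [3.141, 0.001, 0.224]
contact_force: [0.9, -0.7, 0.1]
opening: 0.0915
t 3.3 pos [ 0.5448 -0.03    0.3115] rot [3.141e+00 1.000e-03 2.240e-01] F [ 0.9 -0.7  0.1] open 0.0915 -> shift mm [ 0.2  0.  -8.5] turn 0 q6 1.15
rod_top 0.73 [184. 253.] [ 0.5438 -0.0271  0.188 ]
seat 0.97 [164. 256.] [ 0.5447 -0.0295  0.106 ]
press 0.73 [149. 254.] [ 0.5435 -0.0254  0.    ]
press 0.24 [232. 419.] [ 0.4649 -0.3426  0.    ]
183 257
```

View pics/w1c.png

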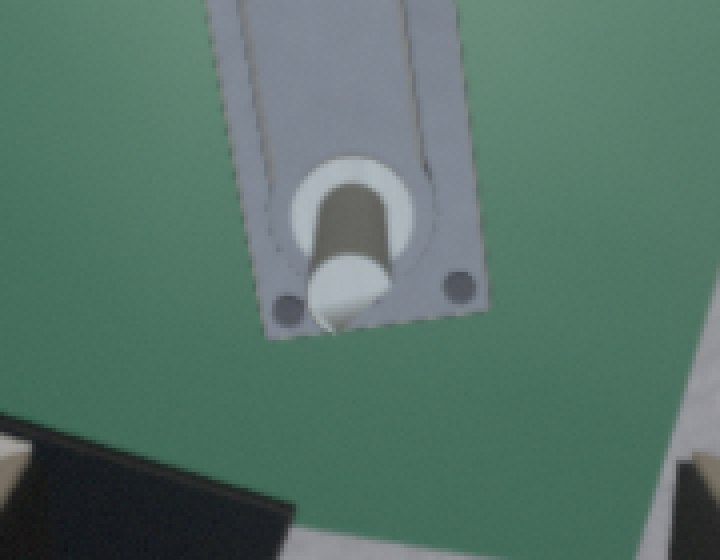

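```bash
cat > rodfit.py <<'E'
from h import *
from scipy.optimize import differential_evolution as DE
s=8
def dpoly(c,e,M,x,y,th,r,f,z):
    a0=np.arccos(f/r); a=np.linspace(a0,2*np.pi-a0,60)+th
    return np.array([proj(c,e,M,[x+r*np.cos(t),y+r*np.sin(t),z])[::-1] for t in a])
E
python3 - <<'E'
from rodfit import *
c,e,M=cam('wrist'); im=c['img']; u0,v0=225,160
g=cv2.resize(im[v0:v0+60,u0:u0+70],None,fx=s,fy=s,interpolation=3).astype(float)
hsv=cv2.cvtColor(g.clip(0,255).astype(np.uint8),cv2.COLOR_BGR2HSV)
gray=g.mean(2)
yy,xx=np.mgrid[:g.shape[0],:g.shape[1]]
# top face: bright, below body
m=(gray>185)
n,l,st,ce=cv2.connectedComponentsWithStats(m.astype(np.uint8)); print(st[:6],ce[:6])
i=l[int((184-v0)*s),int((256-u0)*s)]; m=(l==i)
print('area',m.sum())
def cost(p,r=.0105,f=.0048):
    q=((dpoly(c,e,M,*p,r,f,.188)-[u0,v0]+.5)*s).round().astype(np.int32); k=np.zeros(m.shape,np.uint8); cv2.fillPoly(k,[q],1)
    return 1-(k&m).sum()/((k|m).sum()+1)
for r,f in((.0105,.0045),(.011,.005),(.010,.004)):
    b=DE(cost,[(.535,.555),(-.04,-.02),(0,2*np.pi)],args=(r,f),seed=1,maxiter=60,popsize=12); print(r,b.x,np.degrees(b.x[2]),b.fun)
# press yaw: edges of base: from crop picks, z=.0? base top
P=lambda x,y:[183-70+y/4,257-90+x/4]
for z in (0,.02):
  L=[onz(c,e,M,P(*q),z) for q in((210,0),(265,338),(455,0),(490,310))]
  for a,b2 in((1,0),(3,2)):
    d=L[a]-L[b2]; print(z,'press -x dir deg',np.degrees(np.arctan2(d[1],d[0]))%360)
plan([.465,-.335,.2])
E
```

```text
[[     0      0    560    480 268800]] [[279.5 239.5]]
area 268800
0.0105 [ 0.55350695 -0.02352031  4.09731995] 234.75914036483013 0.9342822385333388
0.011 [ 0.55335827 -0.02718189  4.68073274] 268.1862312848373 0.9271245270664916
0.01 [ 0.55381019 -0.02499366  3.10937689] 178.15417294428454 0.9415999196431561
0 press -x dir deg 200.11825591984834
0 press -x dir deg 200.6379528832885
0.02 press -x dir deg 200.1182559198483
0.02 press -x dir deg 200.6379528832885
t 3.55 pos [ 0.5448 -0.0306  0.312 ] rot [ 3.141 -0.     0.222] F [ 0.4 -0.1  0.2] open 0.0917 -> shift mm [-145.   279.2  112.1] turn 0 q6 1.15
```

Run:
```python
from rodfit import *
im=cv2.imread('pics/w1.png'); G=im.astype(int).mean(2).astype(int)
print(G[172:200:1,240:270])
```

```text
[[152 173 181 183 179 137 100  92  94  96  98  98  99  98  99  99  98  99
   97  97  96  96  92 106 163 177 181 182 176 155]
 [139 163 178 182 177 134  97  92  94  97  97  98  98 100  99 100  97 100
  100  98  97  96  94 104 158 177 181 181 168 147]
 [137 152 172 180 170 126  95  94  95  98  96  98  99  98  98  98  98 101
   97  98  96  95  94 101 153 175 181 177 157 142]
 [134 138 155 171 163 118  94  93  95  98  99 100 103 105 104 103 102 100
  100  98  98  95  94 100 145 173 177 164 146 137]
 [133 134 139 158 150 112  93  93  95 101 109 118 127 133 133 130 125 119
  111 103  99  96  94  97 136 167 165 147 138 138]
 [133 134 134 139 128 102  91  97 107 127 146 158 170 174 175 173 169 161
  147 129 110  99  95  96 128 153 146 138 137 138]
 [133 133 133 133 113  96  98 115 143 167 178 179 179 180 179 179 179 179
  178 168 146 119 100  94 114 133 136 137 138 137]
 [132 134 133 130 108  98 117 150 173 179 181 180 179 181 180 179 179 180
  180 180 177 157 123 100 106 127 135 136 137 135]
 [135 132 133 127 105 114 152 174 179 180 180 179 180 181 181 179 179 180
  180 180 180 177 157 119 
[... 1700 characters left out ...]
108 117 125 129 126 122
  124 133 128 119 110 101  96  98 102 103 101 101]
 [130 132 133 134 135 134 131 123 132 157 132 107 108 116 116 107  98  94
   99 104 102 101  99 100  98  98  97  98  98  97]
 [128 125 122 122 126 128 123 110 103 105 122 106 100  99  99  99  97  96
   98  98  97  99  98  98  97  98  98  97  98  98]
 [109  99  97  94 100 101 101 101  97  98 102  99  97  98  97  97  97  98
   98  97  97  97  96  97  98  98  97  98  98  97]
 [ 97  95  95  95  96  97  96  97  96  98  97  97  97  98  97  99  96  97
   98  97  96  97  97  97  97  96  97  96  98  98]
 [ 95  97  95  95  96  94  95  96  95  96  95  97  97  96  96  97  96  97
   97  97  96  98  96  96  97  96  96  96  99  98]]
```

```bash
python3 -m inch '[[[-37,7,20,0],[-37,7,20,0],[-36,6,20,0],[0,0,0,0],[0,0,0,0]]]'
python3 - <<'E'
from h import *
plan([.465,-.335,.2])
c,e,M=cam('wrist'); cv2.imwrite('pics/w2.png',c['img'])
for k,z in(('rod_top',.188),('seat',.106)):
    for d in place_of('wrist',k)[:2]: print(k,d['conf'],np.round(d['at'],1),onz(c,e,M,d['at'],z).round(4))
v,u=np.round(proj(c,e,M,[.545,-.028,.188])).astype(int); print(v,u)
v=max(v,35)
cv2.imwrite('pics/w2c.png',cv2.resize(c['img'][v-35:v+35,u-45:u+45],None,fx=8,fy=8,interpolation=3))
E
```

```text
time: 4.18
tool_pos: [0.4432, -0.0741, 0.2526]
tool_rot: [3.14, -0.002, 0.223]
contact_force: [0.2, -1.0, -0.5]
opening: 0.092
t 4.17 pos [ 0.4432 -0.0741  0.2526] rot [ 3.14e+00 -2.00e-03  2.23e-01] F [ 0.2 -1.  -0.5] open 0.092 -> shift mm [-36.5 259.2  52.9] turn 0 q6 1.01
rod_top 0.42 [ 77.9 239.3] [ 0.5339 -0.0414  0.188 ]
seat 0.6 [ 67.5 235.2] [ 0.5451 -0.0305  0.106 ]
57 224
```

View pics/w2c.png

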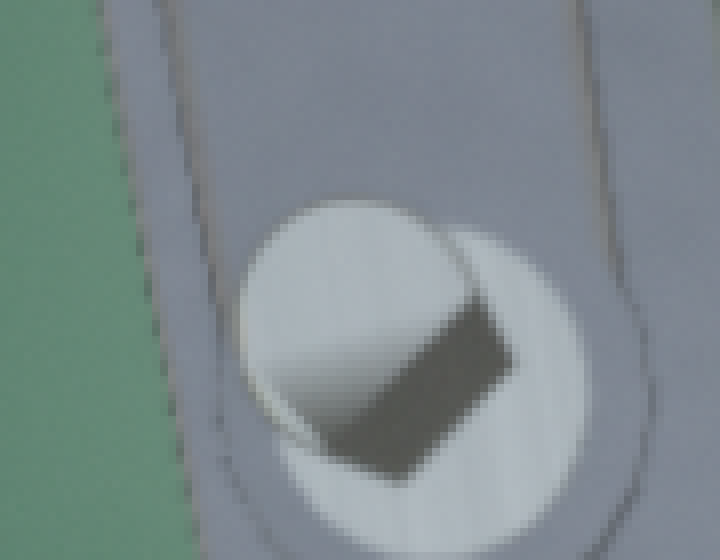

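Run:
```python
from h import *
from scipy.optimize import least_squares
c,e,M=cam('wrist')
P=lambda x,y:[22+(y+.5)/8-.5,179+(x+.5)/8-.5]
W=lambda pts,z:np.array([onz(c,e,M,P(*q),z)[:2] for q in pts])
E1=W([(478,295),(326,436)],.188); E2=W([(515,362),(400,480)],.106)
for E_ in(E1,E2):
    d=E_[0]-E_[1]; print('edge len',np.linalg.norm(d),'normal',(np.degrees(np.arctan2(d[1],d[0]))-90)%360)
r=W([(238,310),(350,198),(268,238),(440,235),(476,280),(255,380),(285,425)],.187)
f=least_squares(lambda p:np.hypot(*(r-p[:2]).T)-p[2],[.545,-.028,.011]); print('rod circle',f.x,f.fun.round(4))
n=np.array([1,0])
b=W([(590,380),(440,228),(540,270),(430,557),(290,460),(570,460)],.106)
f2=least_squares(lambda p:np.hypot(*(b-p[:2]).T)-p[2],[.545,-.028,.019]); print('bush circle',f2.x,f2.fun.round(4))
for th in(230,235,240):
  n=np.array([np.cos(np.radians(th)),np.sin(np.radians(th))]); print(th,(E1-f.x[:2])@n,(E2-f2.x[:2])@n)
plan([.40,-.35,.2])
```

```text
edge len 0.01775300273030587 normal 233.32571411113878
edge len 0.019362462692247367 normal 236.47982456890733
rod circle [ 0.54178143 -0.02802257  0.01054776] [ 0.0002 -0.0001  0.0001 -0.0003  0.0003 -0.0002  0.    ]
bush circle [ 0.54180551 -0.02798061  0.01869705] [ 0.0003 -0.0003  0.0003  0.0002  0.     -0.0005]
230 [0.00427037 0.00530026] [0.00331626 0.00550138]
235 [0.00510102 0.00458232] [0.00418328 0.00468331]
240 [0.00589284 0.00382949] [0.00501845 0.0038296 ]
t 4.38 pos [ 0.4433 -0.0736  0.2521] rot [ 3.141e+00 -1.000e-03  2.240e-01] F [-0.4  0.5  0.8] open 0.092 -> shift mm [-103.8  259.8   52.2] turn 0 q6 1.01
```

```bash
python3 -m inch '[[[-20,52,0,0],[-23,54,10,0],[-23,54,30,0],[-23,52,40,0],[-23,51,42,0],[0,0,0,0],[0,0,0,0]]]'
python3 - <<'E'
from h import *
plan([.392,-.355,.13])
c,e,M=cam('wrist'); cv2.imwrite('pics/w3.png',c['img'])
for k,z in(('spring_mid',.03),('spring_chord',.0015)):
    for d in place_of('wrist',k)[:2]: print(k,d['conf'],np.round(d['at'],1),onz(c,e,M,d['at'],z).round(4))
v,u=np.round(proj(c,e,M,[.476,-.336,.05])).astype(int); print(v,u)
v=max(v,35)
cv2.imwrite('pics/w3c.png',cv2.resize(c['img'][v-35:v+35,u-45:u+45],None,fx=8,fy=8,interpolation=3))
E
```

```text
time: 5.25
tool_pos: [0.3949, -0.3403, 0.14]
tool_rot: [-3.141, -0.0, 0.224]
contact_force: [0.8, 1.0, 0.0]
opening: 0.092
t 5.25 pos [ 0.3949 -0.3403  0.14  ] rot [-3.141 -0.     0.224] F [0.8 1.  0. ] open 0.092 -> shift mm [-6.1 13.7 10. ] turn 0 q6 0.49
spring_mid 0.73 [ 99.6 278.3] [ 0.4769 -0.3409  0.03  ]
spring_chord 0.72 [106.5 275.7] [ 0.47   -0.3421  0.0015]
100 274
```

View pics/w3c.png

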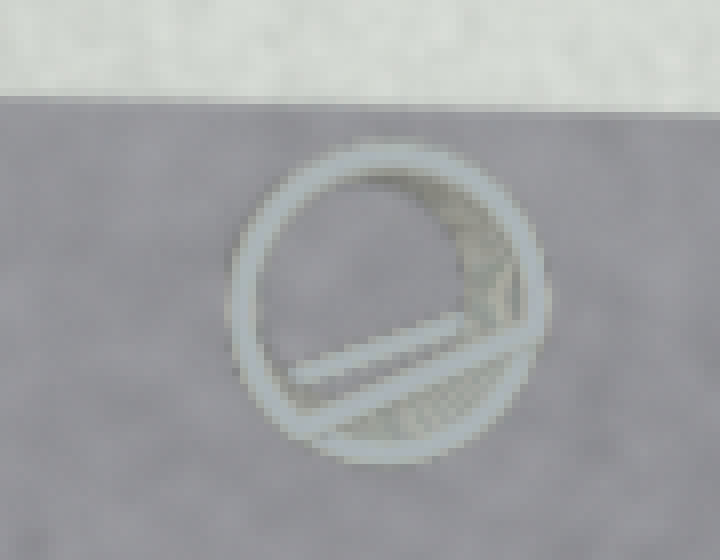

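Run:
```python
from h import *
from scipy.optimize import least_squares
c,e,M=cam('wrist')
P=lambda x,y:[65+(y+.5)/8-.5,229+(x+.5)/8-.5]
W=lambda pts,z:np.array([onz(c,e,M,P(*q),z)[:2] for q in pts])
for pts,z in(([(535,335),(310,424)],.0585),([(460,323),(298,373)],.0015)):
    q=W(pts,z); d=q[0]-q[1]; print(q,'normal',(np.degrees(np.arctan2(d[1],d[0]))-90)%360)
r=W([(230,300),(388,141),(548,295),(388,463),(280,185),(500,190),(500,410)],.0585)
f=least_squares(lambda p:np.hypot(*(r-p[:2]).T)-p[2],[.477,-.34,.0155]); print('ring',f.x,f.fun.round(4))
print(proj(c,e,M,[f.x[0],f.x[1],.0015]))
plan([*f.x[:2],.03])
```

```text
[[ 0.4756833  -0.35274794]
 [ 0.46249003 -0.33339732]] normal 214.28619862610873
[[ 0.47430312 -0.35120944]
 [ 0.46422374 -0.33360402]] normal 209.79181958221895
ring [ 0.47523886 -0.33807852  0.01519657] [ 0.0001 -0.0001  0.0004 -0.      0.0001 -0.0002 -0.0002]
[100.77789188 273.02182333]
t 5.45 pos [ 0.3953 -0.3398  0.141 ] rot [ 3.14e+00 -1.00e-03  2.26e-01] F [ 0.1 -0.3  0.2] open 0.0916 -> shift mm [ 78.2  15.9 111.1] turn 0 q6 0.49
```

```bash
python3 -m inch '[[[39,8,0,0],[39,8,20,0],[0,0,20,0],[0,0,0,0]]]'
python3 - <<'E'
from h import *
print(grip_point_offset)
plan([.4752,-.3381,.045-grip_point_offset])
E
```

```text
time: 5.95
tool_pos: [0.474, -0.3373, 0.0991]
tool_rot: [-3.14, 0.001, 0.226]
contact_force: [-0.1, -0.1, -0.1]
opening: 0.0917
0.0188
t 5.95 pos [ 0.474  -0.3373  0.0991] rot [-3.14e+00  1.00e-03  2.26e-01] F [-0.1 -0.1 -0.1] open 0.0917 -> shift mm [ 1.1  1.2 72.8] turn 0 q6 0.6
```

```bash
python3 -m inch '[[[1,1,30,0],[0,0,30,0],[0,0,13,0],[0,0,0,0],[0,0,0,0]]]' && python3 -m inch '[[[0,0,0,0],[0,0,0,0],[0,0,0,0],[0,0,0,0],[0,0,0,0],[0,0,0,0]]]' 1 20
```

```text
time: 6.58
tool_pos: [0.4759, -0.3402, 0.0283]
tool_rot: [3.14, -0.001, 0.224]
contact_force: [-0.7, -0.6, 0.5]
opening: 0.0919
time: 7.32
tool_pos: [0.4752, -0.3395, 0.0267]
tool_rot: [-3.142, 0.0, 0.224]
contact_force: [0.1, 0.5, -0.7]
opening: 0.0364
```

```bash
python3 -m inch '[[[0,0,0,0],[0,0,0,0],[0,0,0,0],[0,0,-20,0],[0,0,-40,0],[0,0,-50,0],[0,0,-50,0],[0,0,-50,0],[0,0,0,0]]]'
python3 - <<'E'
from h import *
plan([.5418,-.0280,.245],.224+np.radians(22))
plan([.5418,-.0280,.245])
E
```

```text
time: 8.45
tool_pos: [0.4766, -0.3408, 0.2414]
tool_rot: [3.134, -0.005, 0.224]
contact_force: [-0.3, 0.7, -0.3]
opening: 0.0299
t 8.45 pos [ 0.4766 -0.3408  0.2414] rot [ 3.134 -0.005  0.224] F [-0.3  0.7 -0.3] open 0.0299 -> shift mm [ 133.  -290.6   -5.1] turn -0.384 q6 0.6
t 8.45 pos [ 0.4766 -0.3408  0.2414] rot [ 3.134 -0.005  0.224] F [-0.3  0.7 -0.3] open 0.0299 -> shift mm [ 133.  -290.6   -5.1] turn 0 q6 0.6
```

```bash
python3 -m inch '[[[22,-48,-2,0],[22,-48,-2,0],[22,-48,-1,0],[22,-48,0,0],[22,-48,0,0],[23,-51,0,0],[0,0,0,-0.15],[0,0,0,-0.15],[0,0,0,-0.084],[0,0,0,0]]]' && python3 -m inch '[[[0,0,0,0],[0,0,0,0]]]'
python3 - <<'E'
from h import *
plan([.5418,-.0280,.234],.608)
c,e,M=cam('wrist'); 
cv2.imwrite('pics/w4.png',c['img'])
s=observe()
x,y,z=s['tool_pos']; foot=z-.0262
for p in([.5418,-.028,.188],[x,y,foot],[x,y,foot+.06],[.5418,-.028,.106]): print(np.round(proj(c,e,M,p)))
v,u=np.round(proj(c,e,M,[.5418,-.028,.2])).astype(int)
cv2.imwrite('pics/w4c.png',cv2.resize(c['img'][v-70:v+70,u-90:u+90],None,fx=4,fy=4,interpolation=3)); print(v,u)
E
```

```text
time: 9.7
tool_pos: [0.5398, -0.0261, 0.2407]
tool_rot: [-3.14, 0.001, 0.607]
contact_force: [-1.1, -0.3, -0.8]
opening: 0.03
time: 9.95
tool_pos: [0.5402, -0.0263, 0.2415]
tool_rot: [-3.141, 0.0, 0.607]
contact_force: [-0.2, 0.3, -0.8]
opening: 0.0294
t 9.95 pos [ 0.5402 -0.0263  0.2415] rot [-3.141  0.     0.607] F [-0.2  0.3 -0.8] open 0.0294 -> shift mm [0.4 2.3 7.5] turn -0.001 q6 0.77
[210. 259.]
[226. 256.]
[278. 256.]
[180. 258.]
216 259
```

View pics/w4c.png

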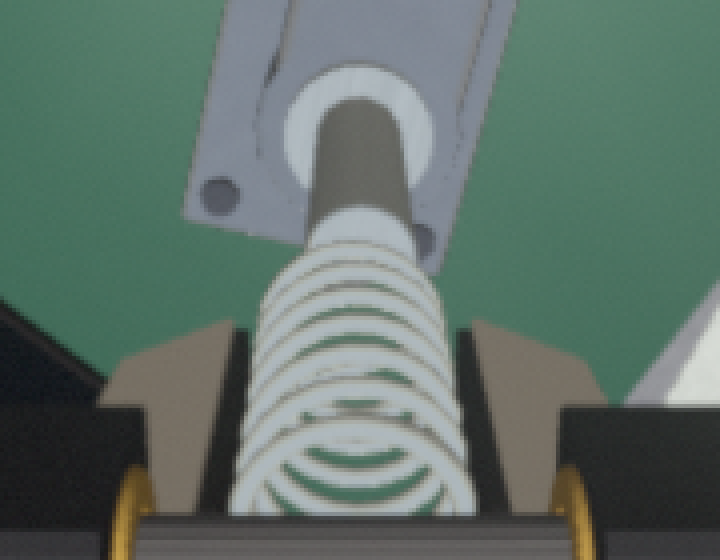

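Run:
```python
from h import *
c,e,M=cam('wrist'); s=observe(); tx=np.array([np.cos(.607),np.sin(.607)]); ty=np.array([np.sin(.607),-np.cos(.607)])
P=lambda x,y:[216-70+(y+.5)/4-.5,259-90+(x+.5)/4-.5]
z=s['tool_pos'][2]-.0262; t=s['tool_pos'][:2]
f=lambda px,z:((onz(c,e,M,P(*px),z)[:2]-t)@np.c_[tx,ty]*1000).round(1)
print('rod top far rim -10.5/11 ->',f((360,205),.1875)-[10.5,0])
print('bush far rim',f((359,64),.106)-[19,0],'sides',f((284,130),.106),f((434,130),.106))
print('rod top sides',f((307,240),.187),f((413,240),.187))
print('foot far rim',f((350,240),z+.0015)-[15.5,0], f((350,240),z+.003)-[15.5,0],'sides',f((262,290),z+.0015),f((440,290),z+.0015))
print('top sides far rim', f((353,418),z+.0585)-[15.5,0],f((230,500),z+.0585),f((476,500),z+.0585))
plan([.5418,-.028,.234],.608)
```

```text
rod top far rim -10.5/11 -> [0.1 2.1]
bush far rim [0.1 2.3] sides [  2.  -16.7] [ 2.  21.4]
rod top sides [ 3.4 -8. ] [ 3.4 12.1]
foot far rim [-0.5  0.2] [0.  0.2] sides [  6.1 -14.3] [ 6.1 15.1]
top sides far rim [-1.   0.7] [  3.2 -14.3] [ 3.2 15.6]
t 10.05 pos [ 0.5403 -0.0263  0.2417] rot [3.142 0.    0.607] F [-0.5 -0.1 -0. ] open 0.0299 -> shift mm [0.3 2.3 7.7] turn -0.001 q6 0.77
```

```bash
python3 -m inch '[[[0.4,1.9,0,0],[0,0,10,0],[0,0,10,0],[0,0,4,0],[0,0,0,0],[0,0,0,0]]]' && python3 -m inch '[[[0,0,2,0],[0,0,2,0],[0,0,2,0],[0,0,0,0]]]'
```

```text
time: 10.8
tool_pos: [0.5419, -0.0276, 0.218]
tool_rot: [3.141, -0.0, 0.608]
contact_force: [0.3, 0.2, -0.2]
opening: 0.03
time: 11.3
tool_pos: [0.5416, -0.0276, 0.2116]
tool_rot: [-3.141, 0.0, 0.608]
contact_force: [-0.1, -0.3, 0.7]
opening: 0.0298
```

```bash
python3 -m inch '[[[0,0,2,0],[0,0,2,0],[0,0,2,0],[0,0,0,0]]]'; python3 -m inch '[[[0,0,2,0],[0,0,2,0],[0,0,2,0],[0,0,0,0]]]'
```

```text
time: 11.8
tool_pos: [0.5416, -0.0276, 0.2056]
tool_rot: [-3.141, 0.0, 0.608]
contact_force: [-1.0, 0.9, -1.1]
opening: 0.0298
time: 12.3
tool_pos: [0.5416, -0.0276, 0.1995]
tool_rot: [-3.141, 0.0, 0.608]
contact_force: [-0.1, -0.3, -0.3]
opening: 0.0298
```

```bash
for i in 1 ; do python3 -m inch '[[[0,0,3,0],[0,0,3,0],[0,0,3,0],[0,0,3,0],[0,0,0,0]]]'; done;  python3 -m inch '[[[0,0,3,0],[0,0,3,0],[0,0,3,0],[0,0,3,0],[0,0,0,0]]]'
```

```text
time: 12.92
tool_pos: [0.5416, -0.0276, 0.1875]
tool_rot: [-3.141, 0.0, 0.608]
contact_force: [-0.2, -0.5, -0.7]
opening: 0.0298
time: 13.55
tool_pos: [0.5416, -0.0276, 0.1755]
tool_rot: [-3.141, 0.0, 0.608]
contact_force: [0.3, -1.1, -0.5]
opening: 0.0296
```

```bash
python3 -m inch '[[[0,0,3,0],[0,0,3,0],[0,0,3,0],[0,0,3,0],[0,0,0,0]]]'; python3 -m inch '[[[0,0,2,0],[0,0,2,0],[0,0,2,0],[0,0,2,0],[0,0,0,0]]]'
```

```text
time: 14.18
tool_pos: [0.5415, -0.0276, 0.1635]
tool_rot: [-3.141, 0.0, 0.608]
contact_force: [-0.1, -0.3, -1.4]
opening: 0.03
time: 14.8
tool_pos: [0.5416, -0.0276, 0.1556]
tool_rot: [-3.141, 0.0, 0.608]
contact_force: [-0.6, -0.1, -0.6]
opening: 0.0299
```

```bash
python3 -m inch '[[[0,0,1,0],[0,0,1,0],[0,0,1,0],[0,0,0,0]]]'; python3 -m inch '[[[0,0,1,0],[0,0,1,0],[0,0,1,0],[0,0,0,0]]]'
```

```text
time: 15.3
tool_pos: [0.5416, -0.0276, 0.1527]
tool_rot: [-3.142, 0.0, 0.608]
contact_force: [-0.2, -0.5, 0.4]
opening: 0.0296
time: 15.8
tool_pos: [0.5417, -0.0276, 0.1497]
tool_rot: [-3.142, 0.0, 0.608]
contact_force: [-0.2, 0.1, -0.8]
opening: 0.0295
```

```bash
python3 -m inch '[[[0,0,2,0],[0,0,2,0],[0,0,2,0],[0,0,2,0],[0,0,0,0]]]'; python3 -m inch '[[[0,0,2,0],[0,0,2,0],[0,0,2,0],[0,0,0,0]]]';python3 -m inch '[[[0,0,1,0],[0,0,1,0],[0,0,0,0],[0,0,0,0]]]'
```

```text
time: 16.42
tool_pos: [0.5416, -0.0276, 0.1415]
tool_rot: [-3.141, 0.0, 0.608]
contact_force: [-0.0, -0.7, -0.5]
opening: 0.0295
time: 16.92
tool_pos: [0.5416, -0.0276, 0.1356]
tool_rot: [-3.141, 0.0, 0.608]
contact_force: [-0.3, 0.4, -1.4]
opening: 0.0297
time: 17.42
tool_pos: [0.5417, -0.0276, 0.1338]
tool_rot: [3.141, -0.0, 0.608]
contact_force: [-0.7, 0.3, 0.3]
opening: 0.03
```

```bash
python3 -m inch '[[[0,0,1,0],[0,0,0,0],[0,0,0,0]]]'; python3 -m inch '[[[0,0,1,0],[0,0,0,0],[0,0,0,0]]]'
python3 - <<'E'
from h import *
c,e,M=cam('wrist'); cv2.imwrite('pics/w5.png',c['img']); print(observe()['contact_force'])
v,u=np.round(proj(c,e,M,[.5418,-.028,.15])).astype(int)
cv2.imwrite('pics/w5c.png',cv2.resize(c['img'][v-70:v+70,u-90:u+90],None,fx=4,fy=4,interpolation=3)); print(v,u)
E
```

```text
time: 17.8
tool_pos: [0.5417, -0.0276, 0.1328]
tool_rot: [3.142, 0.0, 0.608]
contact_force: [0.2, -0.4, 0.0]
opening: 0.0292
time: 18.18
tool_pos: [0.5417, -0.0276, 0.1319]
tool_rot: [3.141, -0.0, 0.608]
contact_force: [0.4, 1.0, 1.0]
opening: 0.0294
[-0.37131469 -0.03498206  1.00901466]
261 256
```

View pics/w5c.png

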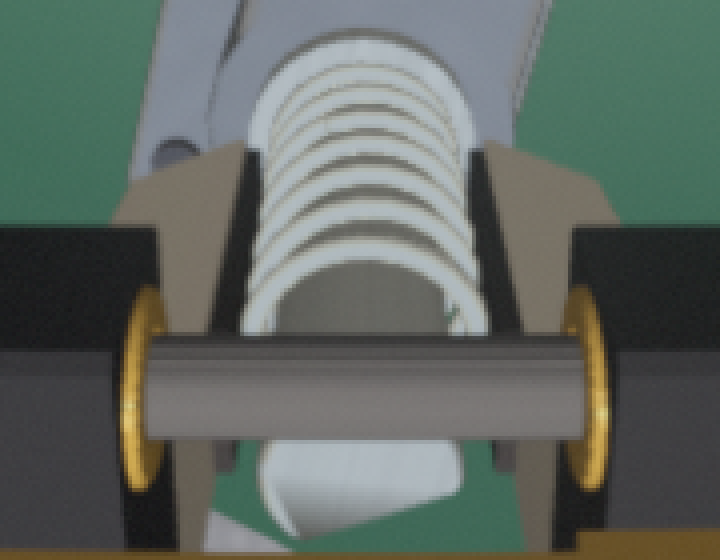

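```bash
python3 -m inch '[[[0,0,1,0],[0,0,0,0],[0,0,0,0]]]'; python3 -m inch '[[[0,0,0,0],[0,0,0,0],[0,0,0,0],[0,0,0,0],[0,0,0,0],[0,0,0,0]]]' -1; python3 -m inch '[[[0,0,-40,0],[0,0,-50,0],[0,0,-40,0],[0,0,0,0],[0,0,0,0]]]'
python3 - <<'E'
from h import *
c,e,M=cam('wrist'); cv2.imwrite('pics/w6.png',c['img'])
for z,r in((.188,0),(.166,0),(.106,0)): print(proj(c,e,M,[.5418,-.028,z]).round(0))
for yaw in (1.571,1.2,.224): plan([.497,.243,.2],yaw)
for k,z in(('spring_mid',.136),):
    for d in place_of('wrist',k)[:2]: print(k,d['conf'],np.round(d['at'],1),onz(c,e,M,d['at'],z).round(4))
v,u=np.round(proj(c,e,M,[.5418,-.028,.16])).astype(int)
cv2.imwrite('pics/w6c.png',cv2.resize(c['img'][v-70:v+70,u-90:u+90],None,fx=4,fy=4,interpolation=3)); print(v,u)
E
```

```text
time: 18.6
tool_pos: [0.5418, -0.0276, 0.1309]
tool_rot: [3.141, -0.0, 0.608]
contact_force: [-0.9, 0.2, 2.2]
opening: 0.0297
time: 19.35
tool_pos: [0.5417, -0.0276, 0.1308]
tool_rot: [3.142, 0.0, 0.608]
contact_force: [0.5, 0.5, 0.3]
opening: 0.0852
time: 19.98
tool_pos: [0.5412, -0.0275, 0.2599]
tool_rot: [-3.141, 0.001, 0.608]
contact_force: [-0.8, 0.3, 0.6]
opening: 0.0918
[202. 257.]
[193. 257.]
[175. 257.]
t 20.02 pos [ 0.541  -0.0275  0.2594] rot [-3.14e+00  2.00e-03  6.08e-01] F [0.8 0.5 0.6] open 0.092 -> shift mm [ 118.5 -247.1   59.6] turn -0.963 q6 0.77
t 20.02 pos [ 0.541  -0.0275  0.2594] rot [-3.14e+00  2.00e-03  6.08e-01] F [0.8 0.5 0.6] open 0.092 -> shift mm [ 118.5 -247.1   59.6] turn -0.592 q6 0.77
t 20.02 pos [ 0.541  -0.0275  0.2594] rot [-3.14e+00  2.00e-03  6.08e-01] F [0.8 0.5 0.6] open 0.092 -> shift mm [ 118.5 -247.1   59.6] turn 0.384 q6 0.77
spring_mid 0.68 [185.  261.2] [ 0.5426 -0.0326  0.136 ]
spring_mid 0.32 [ 95.1 446.4] [ 0.7113 -0.1231  0.136 ]
191 257
```

View pics/w6c.png

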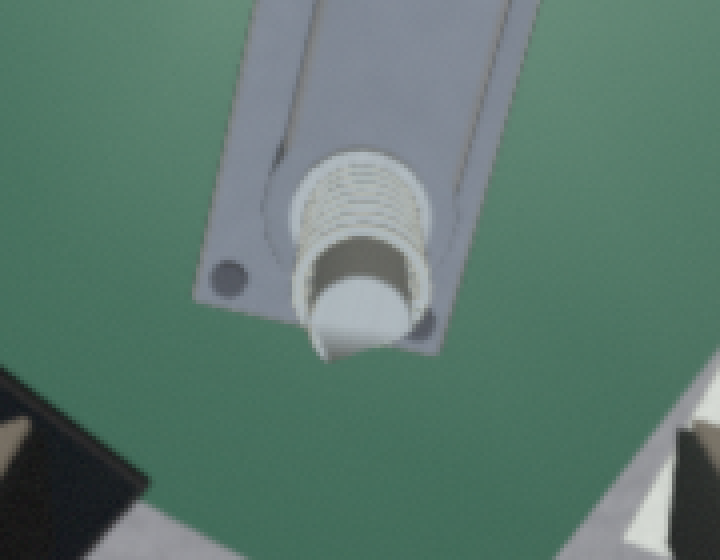

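```bash
python3 -m inch '[[[18,-45,0,0],[18,-46,0,0],[19,-46,20,0],[19,-46,35,0],[0,0,35,-0.16],[0,0,0,-0.16],[0,0,0,-0.16],[0,0,0,-0.16],[0,0,0,-0.16],[0,0,0,-0.163]]]';python3 -m inch '[[[0,0,0,0],[0,0,0,0]]]'
python3 - <<'E'
from h import *
c,e,M=cam('wrist'); cv2.imwrite('pics/w7.png',c['img'])
for d in place_of('wrist','knob_mid')[:4]:
    v,u=np.round(d['at']).astype(int); print(d['conf'],d['at'],onz(c,e,M,d['at'],.02).round(4),c['img'][v-4:v+5,u-4:u+5].mean((0,1)).round())
plan([.497,.243,.1],1.571)
v,u=np.round(proj(c,e,M,[.497,.243,.03])).astype(int); print(v,u); v=max(70,v)
cv2.imwrite('pics/w7c.png',cv2.resize(c['img'][v-70:v+70,u-90:u+90],None,fx=4,fy=4,interpolation=3))
E
```

```text
time: 21.32
tool_pos: [0.4972, 0.1647, 0.1694]
tool_rot: [-3.139, 0.001, 1.576]
contact_force: [-0.2, 0.2, -0.4]
opening: 0.0919
time: 21.58
tool_pos: [0.4976, 0.1648, 0.1701]
tool_rot: [-3.14, 0.0, 1.568]
contact_force: [-0.6, 0.1, -0.8]
opening: 0.0921
0.97 [88.2, 256.4] [0.4989 0.2531 0.02  ] [104. 106. 109.]
0.69 [177.1, 245.6] [0.4869 0.1627 0.02  ] [245. 168. 105.]
t 21.68 pos [0.4978 0.1648 0.1704] rot [-3.141  0.     1.569] F [-0.1 -0.1  0.7] open 0.0915 -> shift mm [78.2 -0.9 70.4] turn -0.002 q6 0.18
99 254
```

View pics/w7c.png

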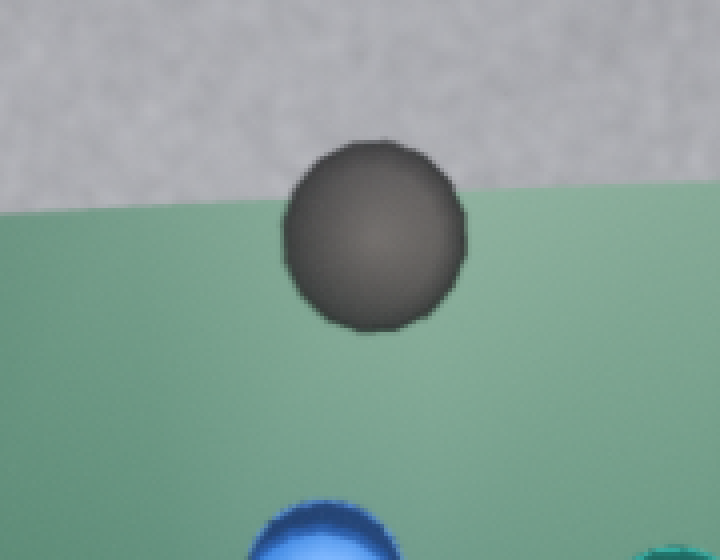

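```bash
python3 -m inch '[[[44,1,20,0],[43.7,1.4,30,0],[0,0,40,0],[0,0,40,0],[0,0,34,0],[0,0,0,0],[0,0,0,0]]]';python3 -m inch '[[[0,0,0,0],[0,0,0,0],[0,0,0,0],[0,0,0,0],[0,0,0,0],[0,0,0,0],[0,0,0,0]]]' 1 20
```

```text
time: 22.55
tool_pos: [0.5012, 0.2528, 0.0079]
tool_rot: [3.14, -0.0, 1.57]
contact_force: [0.3, 0.9, -0.1]
opening: 0.0919
time: 23.42
tool_pos: [0.5002, 0.2525, 0.0068]
tool_rot: [-3.141, 0.0, 1.571]
contact_force: [-2.0, -0.9, 1.3]
opening: 0.0441
```

```bash
python3 -m inch '[[[0,0,-30,0],[0,0,-55,0],[0,0,-55,0],[0,0,-55,0],[-40,5,-40,0],[-56,7,0,0],[-56,7,0,0],[-56,7,0,0],[-56,8,0,0],[-56,7,0,0]]]';python3 -m inch '[[[0,0,0,0],[0,0,0,0],[0,0,0,0]]]'
python3 - <<'E'
from h import *
c,e,M=cam('wrist'); cv2.imwrite('pics/w8.png',c['img']); s=observe()
plan([.5417,-.0279,.24],1.571)
print(proj(c,e,M,[.5417,-.0279,.188]).round(1),proj(c,e,M,s['tool_pos']).round(1))
v,u=np.round(proj(c,e,M,[.5418,-.04,.2])).astype(int); print(v,u); v=np.clip(v,80,303)
cv2.imwrite('pics/w8c.png',cv2.resize(c['img'][v-80:v+80,u-100:u+100],None,fx=4,fy=4,interpolation=3)[:600])
E
```

```text
time: 24.68
tool_pos: [0.5414, -0.0693, 0.2417]
tool_rot: [3.141, 0.0, 1.571]
contact_force: [0.4, 0.0, 0.1]
opening: 0.0441
time: 25.05
tool_pos: [0.5412, -0.066, 0.2417]
tool_rot: [-3.141, -0.0, 1.573]
contact_force: [-0.4, -1.0, -1.4]
opening: 0.0437
t 25.1 pos [ 0.5413 -0.066   0.2418] rot [-3.142 -0.     1.573] F [-0.3  0.7  0.4] open 0.044 -> shift mm [38.1  0.5  1.8] turn 0.002 q6 -0.26
[159.6 255.7] [242.8 254.8]
180 256
```

View pics/w8c.png

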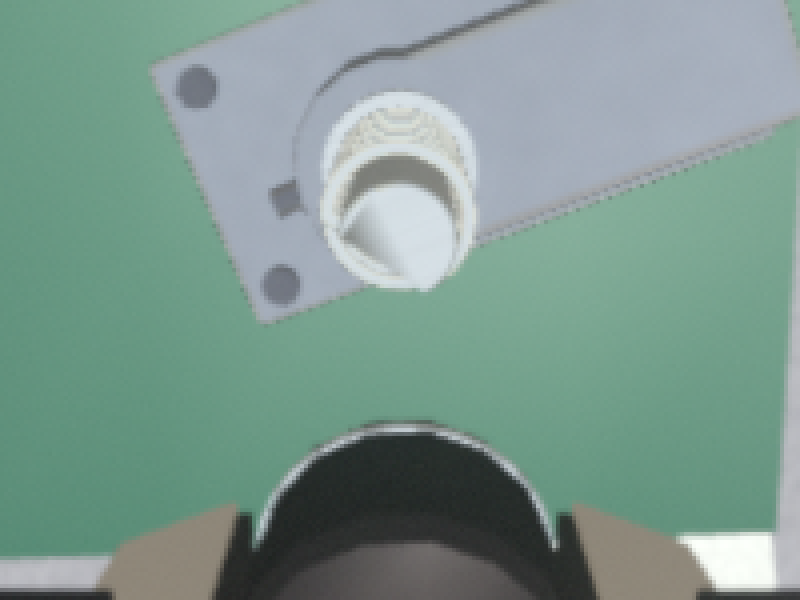

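Run:
```python
from h import *
from scipy.optimize import least_squares
c,e,M=cam('wrist'); s=observe(); Y=s['tool_rot'][2]
A=np.array([[np.cos(Y),np.sin(Y)],[np.sin(Y),-np.cos(Y)]])
P=lambda x,y:[100+(y+.5)/4-.5,156+(x+.5)/4-.5]
W=lambda pts,z:np.array([A@(onz(c,e,M,P(*q),z)[:2]-s['tool_pos'][:2])*1000 for q in pts])
def fit(pts,z,r=None):
    w=W(pts,z)
    if r: f=least_squares(lambda p:np.hypot(*(w-p).T)-r,w.mean(0)-[5,0])
    else: f=least_squares(lambda p:np.hypot(*(w-p[:2]).T)-p[2],[*w.mean(0),15])
    return f.x.round(2),f.fun.round(1)
print('rod',fit([(343,235),(400,181),(460,240),(430,291),(362,198),(443,200),(457,260)],.1875))
print('spring top',fit([(321,210),(400,143),(478,212),(400,291),(340,165),(460,165)],.1645))
k=[(257,548),(262,520),(300,455),(350,428),(404,420),(455,428),(505,455),(545,515),(553,548)]
z=s['tool_pos'][2]-.0068
for r in(22,None): print('knob',fit(k,z,r))
plan([.5417,-.0279,.24],1.571)
```

```text
rod (array([37.84,  0.75, 10.63]), array([-0. ,  0.2, -0.1,  0.1, -0.1, -0.1,  0. ]))
spring top (array([37.55,  0.36, 15.43]), array([ 0.2, -0.7,  0.2, -0.3,  0.2,  0.4]))
knob (array([-0.23,  1.14]), array([ 0.5,  0.2,  0.4, -0. , -0.3, -0.2,  0. ,  0.2,  0.7]))
knob (array([-0.92,  1.15, 22.56]), array([-0.1, -0.2,  0.3,  0.1, -0.1, -0.1, -0. , -0.1,  0.2]))
t 25.15 pos [ 0.5413 -0.0661  0.2419] rot [ 3.142 -0.     1.573] F [-0.  -0.2 -1. ] open 0.0437 -> shift mm [38.2  0.5  1.9] turn 0.002 q6 -0.26
```

```bash
python3 -m inch '[[[20,0.1,0,0],[18.2,0,0,0],[0,0,15,0],[0,0,15,0],[0,0,12,0],[0,0,0,0],[0,0,0,0]]]';python3 -m inch '[[[0,0,2,0],[0,0,2,0],[0,0,2,0],[0,0,0,0]]]'
```

```text
time: 26.02
tool_pos: [0.5417, -0.0296, 0.1999]
tool_rot: [3.141, 0.0, 1.57]
contact_force: [-0.0, 0.1, -0.7]
opening: 0.0439
time: 26.52
tool_pos: [0.5413, -0.0291, 0.1938]
tool_rot: [-3.141, -0.0, 1.571]
contact_force: [-1.3, 0.1, 0.0]
opening: 0.0436
```

```bash
python3 -m inch '[[[1.1,0.1,0,0],[0,0,0,0],[0,0,0,0],[0,0,1,0],[0,0,1,0],[0,0,0,0]]]';python3 -m inch '[[[0,0,1,0],[0,0,1,0],[0,0,0,0],[0,0,0,0]]]'
```

```text
time: 27.28
tool_pos: [0.541, -0.0279, 0.1913]
tool_rot: [-3.14, -0.0, 1.571]
contact_force: [-2.9, 1.0, -0.7]
opening: 0.0442
time: 27.78
tool_pos: [0.541, -0.028, 0.1895]
tool_rot: [-3.14, -0.0, 1.571]
contact_force: [-4.3, 3.2, 0.6]
opening: 0.0439
```

```bash
python3 -m inch '[[[0.3,-0.6,0,0],[0,0,0,0],[0,0,0,0]]]';python3 -m inch '[[[0,0,1,0],[0,0,1,0],[0,0,0,0],[0,0,0,0]]]'
```

```text
time: 28.15
tool_pos: [0.5409, -0.0279, 0.1896]
tool_rot: [-3.141, 0.0, 1.571]
contact_force: [-3.4, 1.4, -1.8]
opening: 0.0443
time: 28.65
tool_pos: [0.541, -0.0278, 0.1878]
tool_rot: [3.142, 0.0, 1.571]
contact_force: [-4.1, 1.5, -0.9]
opening: 0.0441
```

```bash
python3 -m inch '[[[0.2,-0.9,0,0],[0,0,0,0],[0,0,0,0]]]';python3 -m inch '[[[0,0,2,0],[0,0,2,0],[0,0,0,0],[0,0,0,0]]]'
```

```text
time: 29.02
tool_pos: [0.5406, -0.0279, 0.188]
tool_rot: [3.14, 0.0, 1.571]
contact_force: [-0.9, 0.7, -0.2]
opening: 0.044
time: 29.52
tool_pos: [0.5402, -0.0278, 0.1837]
tool_rot: [3.141, 0.0, 1.571]
contact_force: [2.1, -1.5, -1.2]
opening: 0.0443
```

```bash
python3 -m inch '[[[0,0.3,2,0],[0,0,2,0],[0,0,2,0],[0,0,0,0],[0,0,0,0]]]';python3 -m inch '[[[0,0,1,0],[0,0,1,0],[0,0,1,0],[0,0,0,0],[0,0,0,0]]]'
```

```text
time: 30.15
tool_pos: [0.5404, -0.0277, 0.1777]
tool_rot: [-3.142, 0.0, 1.571]
contact_force: [0.6, -2.2, -2.0]
opening: 0.0437
time: 30.78
tool_pos: [0.5404, -0.0277, 0.1747]
tool_rot: [3.142, 0.0, 1.571]
contact_force: [1.3, -1.8, -0.7]
opening: 0.0445
```

```bash
python3 -m inch '[[[-0.3,0,1,0],[0,0,1,0],[0,0,0,0],[0,0,0,0]]]';python3 -m inch '[[[0,0,0.7,0],[0,0,0,0],[0,0,0,0]]]'
```

```text
time: 31.28
tool_pos: [0.5402, -0.0279, 0.1726]
tool_rot: [-3.141, -0.0, 1.571]
contact_force: [0.4, -1.5, -1.6]
opening: 0.0438
time: 31.65
tool_pos: [0.5403, -0.0279, 0.1721]
tool_rot: [-3.141, -0.0, 1.571]
contact_force: [-0.6, 0.0, -0.9]
opening: 0.0439
```

```bash
python3 -m inch '[[[0,0,0.8,0],[0,0,0,0],[0,0,0,0]]]';python3 -m inch '[[[0,0,0.7,0],[0,0,0,0],[0,0,0,0]]]'
```

```text
time: 32.02
tool_pos: [0.5403, -0.0279, 0.1714]
tool_rot: [3.142, 0.0, 1.571]
contact_force: [0.2, -0.5, 0.6]
opening: 0.0442
time: 32.4
tool_pos: [0.5404, -0.0279, 0.1707]
tool_rot: [3.141, 0.0, 1.571]
contact_force: [-0.9, 0.9, 1.1]
opening: 0.0441
```

```bash
python3 -m inch '[[[0,0,0,0],[0,0,0,0],[0,0,0,0],[0,0,0,0],[0,0,0,0],[0,0,0,0]]]' -1;python3 -m inch '[[[0,0,-20,0],[0,0,-40,0],[0,0,-40,0],[-50,0,0,0],[-40,0,0,0],[0,0,0,0],[0,0,0,0]]]'
python3 - <<'E'
from h import *
c,e,M=cam('wrist'); s=observe(); plan([.5417,-.0279,.24],1.571)
v,u=np.round(proj(c,e,M,[.5418,-.028,.17])).astype(int); v=np.clip(v,70,314); print(v,u,proj(c,e,M,[.5417,-.028,.206]))
a=cv2.resize(c['img'][v-70:v+70,u-90:u+90],None,fx=3,fy=3,interpolation=3)
c,e,M=cam('scene'); v,u=np.round(proj(c,e,M,[.5418,-.028,.15])).astype(int)
b=cv2.resize(c['img'][v-35:v+35,u-20:u+20],None,fx=6,fy=6,interpolation=3)
cv2.imwrite('pics/w9.png',np.hstack([a,b]))
for n in('top','scene'):
    c,e,M=cam(n)
    for d in place_of(n,'knob_mid')[:4]: print(n,round(d['conf'],2),onz(c,e,M,d['at'],.186).round(3))
E
```

```text
time: 33.15
tool_pos: [0.5404, -0.0279, 0.1706]
tool_rot: [3.142, 0.0, 1.571]
contact_force: [-1.2, 0.9, 0.4]
opening: 0.0918
time: 34.02
tool_pos: [0.5402, -0.1176, 0.2704]
tool_rot: [-3.141, -0.001, 1.57]
contact_force: [0.6, 0.5, -0.3]
opening: 0.092
t 34.08 pos [ 0.5403 -0.1172  0.2705] rot [-3.141 -0.     1.571] F [-0.6  0.3  0.4] open 0.0922 -> shift mm [89.3  1.5 30.6] turn 0.0 q6 -0.35
86 257 [ 84.9001067  256.84449432]
top 0.8 [ 0.533 -0.032  0.186]
top 0.51 [0.566 0.133 0.186]
top 0.49 [0.482 0.142 0.186]
top 0.47 [0.493 0.308 0.186]
scene 0.8 [ 0.54  -0.043  0.186]
scene 0.77 [0.614 0.343 0.186]
scene 0.56 [0.688 0.324 0.186]
scene 0.52 [0.621 0.481 0.186]
```

View pics/w9.png

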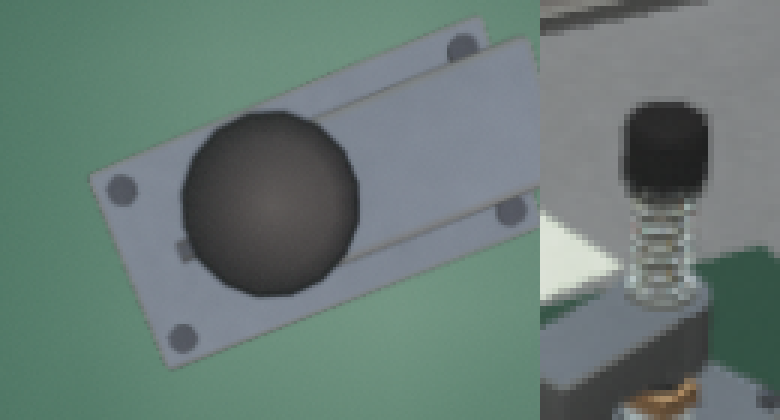

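The pictures show the knob upright and resting squarely on the spring (wrist crop 270,203). The spring stands on the bush (scene crop, right), and the gripper is clear of both.

```bash
python3 -c "
from cell import *
print(hand_in())"
```

```text
the job is handed in; nothing more can be done
None
```

The eyelet press is back together and the job is handed in, at about 34 s of robot time.

**Spring:** I measured the rod's flat at about 234° in the world frame and turned the spring's chords to match before lowering it. It threaded all the way without catching. The only upward force was about 2 N, when I pressed it onto the bush at the expected height.

**Knob:** The black knob rubbed sideways on the rod at first, with a side force of up to about 5 N. I moved it roughly 1 mm and it then slid freely down onto the spring, where I let go at about 1–2 N.

**Last checks:** The final wrist and scene pictures show the knob upright on the spring, the spring on the bush, and the gripper open and clear. I did not touch or move anything else on the table, though I did not re-measure those things at the end. The top and scene camera detections put the knob 9–15 mm off the rod's axis. I treated that as detector error, because the wrist picture shows it about on the axis.

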